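# Set the finger brake for the pan that lies in it

## Task

The four fingers on the sheet-metal brake have their screws slack, ready to be set up for the pan that lies under the beam. Slide the one finger that fits that pan's inside width (only a few millimetres to spare each side) along the beam until it hangs over the pan between its two side walls, so that it would come down without touching either, and slide the other fingers aside so that none of them hangs over any part of the pan. Slide the fingers on the beam, never lift them off it, and leave the pans, the hammer, the C-clamp and the dolly where they are.

Things in the scene. Friction and masses are not known exactly. Their poses are not given: they have to be found in the camera images.
- brake: Green bench box-and-pan brake (sheet-metal folder), fixed to the bench, its beam raised. Origin on the bench under the beam's middle; x points to its rear (away from the robot), y along the beam. Bed and rear support (x to +360 mm) have their top at z = 80. End cheeks: y = +/-(360 to 390), x -40 to +60, top at z = 235.
- rail_mid (a point): Middle of the top face of the steel rail that carries the four fingers, in the brake's axes, 190 mm above the bench. The rail is 24 mm thick in x and runs 720 mm along y, cheek to cheek (+/-360 mm).
- handle_left (a point): Black ball, 32 mm across, of the clamp handle outside the left (+y) cheek: a rod leaning up and forward from the cheek, ball centre 299 mm above the bench. It is not to be operated.
- handle_right (a point): The same ball on the right (-y) side.
- finger40: Steel finger 40 mm wide (y), 0.44 kg +/-20%, hooked over the rail, slides along it with dry friction when its side is pushed. Origin: mid-width, on the rail's top. Cap: x +/-30, z 0 to +30 mm, flat vertical sides at y +/-20. Front plate, nose to x -62, z -73, screw head 10 mm proud in front. Fingers hang in any order, 30 mm or more apart and from the cheeks at the start.
- finger60: Steel finger 60 mm wide (y), 0.56 kg +/-20%, hooked over the rail, slides along it with dry friction when its side is pushed. Origin: mid-width, on the rail's top. Cap: x +/-30, z 0 to +30 mm, flat vertical sides at y +/-30. Front plate, nose to x -62, z -73, screw head 10 mm proud in front. Fingers hang in any order, 30 mm or more apart and from the cheeks at the start.
- finger80: Steel finger 80 mm wide (y), 0.68 kg +/-20%, hooked over the rail, slides along it with dry friction when its side is pushed. Origin: mid-width, on the rail's top. Cap: x +/-30, z 0 to +30 mm, flat vertical sides at y +/-40. Front plate, nose to x -62, z -73, screw head 10 mm proud in front. Fingers hang in any order, 30 mm or more apart and from the cheeks at the start.
- finger100: Steel finger 100 mm wide (y), 0.80 kg +/-20%, hooked over the rail, slides along it with dry friction when its side is pushed. Origin: mid-width, on the rail's top. Cap: x +/-30, z 0 to +30 mm, flat vertical sides at y +/-50. Front plate, nose to x -62, z -73, screw head 10 mm proud in front. Fingers hang in any order, 30 mm or more apart and from the cheeks at the start.
- pan60: Loose bare sheet-metal pan, 200 mm long (x), 74 mm wide outside, 70 mm inside (y): side walls and back wall (+x) 25 mm high, 2 mm sheet, flat 30 mm flange in front. Origin: centre of its underside. One of the three pans lies on the bed under the beam (x about 5 mm in the brake's frame), wall tops 12 mm below the noses; the other two wait on the rear support (x about 220).
- pan80: Loose bare sheet-metal pan, 200 mm long (x), 94 mm wide outside, 90 mm inside (y): side walls and back wall (+x) 25 mm high, 2 mm sheet, flat 30 mm flange in front. Origin: centre of its underside. One of the three pans lies on the bed under the beam (x about 5 mm in the brake's frame), wall tops 12 mm below the noses; the other two wait on the rear support (x about 220).
- pan100: Loose bare sheet-metal pan, 200 mm long (x), 114 mm wide outside, 110 mm inside (y): side walls and back wall (+x) 25 mm high, 2 mm sheet, flat 30 mm flange in front. Origin: centre of its underside. One of the three pans lies on the bed under the beam (x about 5 mm in the brake's frame), wall tops 12 mm below the noses; the other two wait on the rear support (x about 220).
- hammer: Hammer, 220 mm long, lying on the right (-y) end of the rear support, a bystander. Origin at its underside, long axis along x.
- cclamp: Blue C-clamp, about 115 x 175 x 16 mm, lying flat on the bench in front of the brake, a bystander. Origin at its underside.
- dolly: Panel beater's dark steel dolly, 68 mm across and 48 mm high, on the rear support, a bystander. Origin at its underside.
Things that resemble listed ones, but are neither listed nor needed, are in the scene too. What is shaped like the finger60 but red or turquoise is not meant.

How it is judged:
By the outcome, as a careful person would: the job done as asked, in the order asked, and still so for the second after the job is handed in, with the robot touching nothing.
It also fails if it takes over 54 s, if anything falls off the work surface, if the arm or the gripper's body presses on something with over 40 N, if the wrist force passes 120 N, or if a joint passes its speed limit or range.

## Robot

A 7-joint arm with a two-finger parallel gripper is mounted at the origin on the work surface. World frame = base frame: x ahead of the robot, y to its left, z up, the work surface at z = 0. Lengths are in m, angles in rad, forces in N, time in s.
With the tool pointing down it reaches from about 0.425 to 0.875 m from the base axis. Payload 8.4 kg.
Tool frame: the origin (TCP) lies at the very end of the fingers, on their centre line; the grasp point (between the pads) lies arm.grip_point_offset behind it (arm.grip_point_offset is the distance from the TCP to the grasp point, in m); z points along the fingers, y is the line along which they close (so a half turn about z gives the same grasp; the last joint's range is limited). The gripper opens to 87 mm and grips with 3 to 60 N. Pads are 19 mm wide; open, the fingers measure 117 mm over their backs; the gripper's body (75 mm by 190 mm) begins 51 mm behind the grasp point.
Start: joints at [1.214, 0.333, 0.04, 1.465, -0.013, 1.343, -0.059], TCP at [0.166, -0.628, 0.223] pointing down, gripper open.
Joint ranges: [-2.58, 2.58], [-0.38, 2.09], [-1.3, 1.39], [0.25, 2.4], [-1.5, 4.64], [0.08, 2.09], [-2.65, 2.65]. Speed limits (rad/s): [2.22, 2.22, 2.79, 2.79, 3.14, 3.14, 3.14].

## Interface

Orientations are given as a 3x3 rotation matrix whose columns are the frame's x, y, z axes.
In Python, from cell import get_state, grab_frame, get_calibration, arm gives the robot as it stands.
- The arm moves only by the tool jog_arm, never from a script. Its argument "increments" is a list of rows, each a list of 7 numbers: the turn, a rotation vector about the tool's x, y, z in degrees, then the shift along the tool's x, y, z in mm, then the finger opening in mm, from 0 to 87. A call has 1 to 8 rows; each row shifts and turns the commanded pose from where the row before left it, along the tool's axes as they then stand; what a row does not reach is not made up. A row lasts 1/8 s, in which the tool goes at most 62.5 mm and 10.7 degrees, less where a joint would pass 70% of its speed; a pose out of reach is approached as far as the arm can. A call with a gripper value outside its range is refused whole. The fingers move at their own pace and stop on an object; "force" is the grip in N (left out, the last holds). Time passes only in rows, so rows that do not move let the fingers close. It gives the time, the measured TCP pose, the force, the opening and the grip force at its end, in the units of the state.
- get_state(): the state, without advancing time (a new reading comes with each control period).
- grab_frame(name): name is "scene" or "top"; returns the picture (480x640x3 uint8, red, green, blue); there is no depth.
- get_calibration(name): a dict with "fx", "fy", "cx", "cy" (pixels), "k1" (the pictures are not rectified: a ray, as slopes to the right and down, at radius r is drawn at 1 + k1 r^2 times it, then the intrinsics apply), "R" (3x3) and "t" (3): a world point X has camera coordinates R X + t. Camera axes: x right, y down, z forward; pixel columns grow to the right and rows downward; lengths in m; the calibration is good to about 2 mm. A picture is of the moment at which its call begins. get_calibration takes no time and is no camera call.
- arm.sign_off(): hands the job in; it is judged then, once.
The state is a dict: "clock": time; "qpos": joint angles; "qvel": joint speeds; "joint_efforts": joint torques, N m; "position": TCP position; "ee_rot": TCP orientation; "wrist_force": force on the tool from outside, world axes, zero at the start; "ft_torque": the same for the moment, N m; "width": finger opening in m; "finger_force": force on a finger pad.
Only numpy, scipy, OpenCV 4.12 (cv2) and the standard library are available. Lean on these libraries where they do the work, as an engineer would, in place of code of your own. Each camera call takes 0.05 s, during which the arm holds its last target. There are 200 camera calls.

## Working session

There is one attempt and no reset: what is moved stays moved. The work goes in short steps, Python scripts to look and compute and a tool call to move; the robot and the scene stay as the last step left them, time stands still between calls to the robot, and variables do not carry over. Pictures are saved under pics/ and viewed, at most 10 in all, crops included, and the job is handed in when it is done.

Besides the shell and the picture viewer there is one more tool, called after ">>>" as a command line: name --pt "numbers of a row" for each row, then --argument value for the rest. jog_arm: Moves the arm, as the interface text tells. Its arguments: {"type":"object","properties":{"increments":{"type":"array"},"force":{"type":"number"}},"required":["increments"]}

```bash
ls; mkdir -p pics
python3 - <<'E'
from cell import get_state, grab_frame, get_calibration, arm
import cv2
for n in ("scene","top"):
    cv2.imwrite(f"pics/{n}0.png",grab_frame(n)[:,:,::-1]); print(n,get_calibration(n))
print(get_state(), arm.grip_point_offset)
E
```

```text
pics
scene {'fx': 579.7185991037657, 'fy': 579.7185991037657, 'cx': 323.0312808622719, 'cy': 231.01920293207868, 'k1': -0.1940028506856434, 'R': array([[ 0.76941853,  0.63873749, -0.00308881],
       [ 0.53550122, -0.6476818 , -0.54198406],
       [-0.3481861 ,  0.41535852, -0.84038309]]), 't': array([-0.37127152, -0.1978736 ,  1.79501454])}
top {'fx': 456.12825483675937, 'fy': 456.12825483675937, 'cx': 324.07885624431776, 'cy': 238.7684795862736, 'k1': -0.0420296368784217, 'R': array([[-0.01828795, -0.99971513, -0.01533675],
       [-0.99775961,  0.01923518, -0.06407626],
       [ 0.06435301,  0.01413057, -0.99782715]]), 't': array([0.00379827, 0.52246526, 1.5025758 ])}
{'clock': 0.1, 'qpos': array([ 1.21381036,  0.33385871,  0.03990046,  1.46617914, -0.01340191,
        1.34331742, -0.05851011]), 'qvel': array([-6.71419526e-05, -1.54176807e-03,  3.57154580e-04, -2.93924209e-03,
       -8.72439699e-04, -1.89105757e-03, -5.71026246e-04]), 'joint_efforts': array([ 5.10972779e-03, -6.57809401e+01,  1.34037338e+00, -4.04711223e+01,
       -5.96558140e-02,  4.07827576e-02,  1.04137112e-04]), 'position': array([ 0.16556038, -0.62811653,  0.22173848]), 'ee_rot': array([[ 9.66969965e-01,  2.54889882e-01, -4.84183854e-04],
       [ 2.54890319e-01, -9.66968935e-01,  1.41588690e-03],
       [-1.07295500e-04, -1.49253389e-03, -9.99998880e-01]]), 'wrist_force': array([-1.22804568, -0.35044089,  0.01906843]), 'ft_torque': array([-0.00934703, -0.05791955,  0.0002976 ]), 'finger_force': 0.0, 'width': 0.08686460709680181} 0.0187
```

View pics/scene0.png

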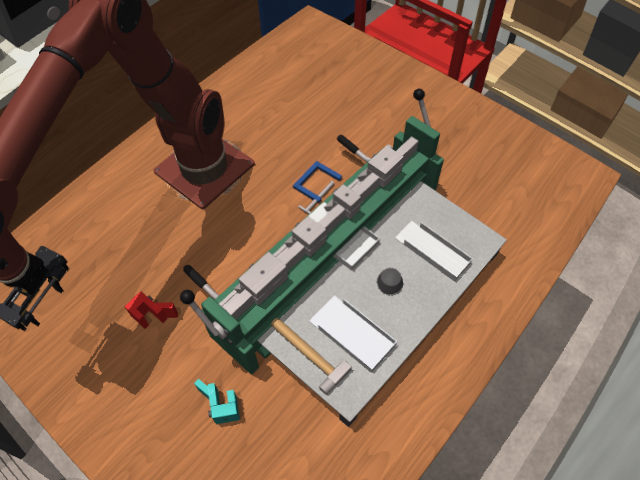

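View pics/top0.png

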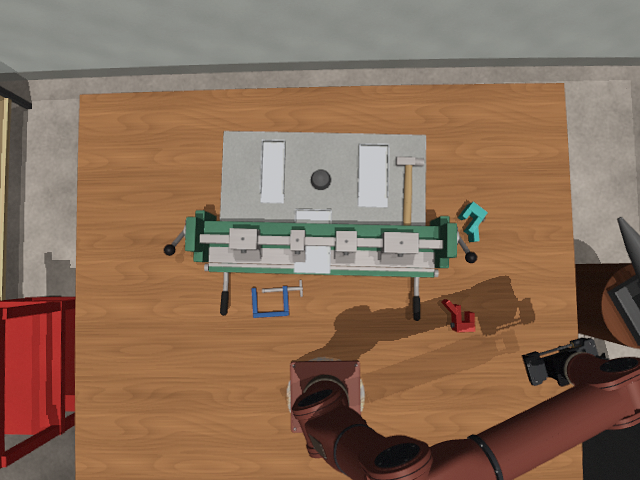

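The top view shows four steel fingers on the beam at about u=243, 297, 346 and 401 (v≈240), with one pan under the beam at u≈296–330. Two pans wait behind at u≈273 and 373. The red (460,315) and turquoise (474,220) look-alikes lie on the bench, so they aren't the ones meant. Next I'll enlarge the beam area to measure it.

```bash
cat > h.py <<'E'
import numpy as np, cv2
from cell import get_state, grab_frame, get_calibration, arm
def cam(n):
    c=get_calibration(n); K=np.array([[c['fx'],0,c['cx']],[0,c['fy'],c['cy']],[0,0,1]])
    return K,np.array([c['k1'],0,0,0.]),c['R'],c['t']
def ray(n,uv,z):
    K,d,R,t=cam(n); p=cv2.undistortPoints(np.array(uv,float).reshape(-1,1,2),K,d)[:,0]
    D=np.c_[p,np.ones(len(p))]@R; o=-R.T@t
    return o+D*((z-o[2])/D[:,2])[:,None]
def proj(n,X):
    K,d,R,t=cam(n); return cv2.projectPoints(np.array(X,float).reshape(-1,1,3),cv2.Rodrigues(R)[0],t,K,d)[0][:,0]
E
python3 - <<'E'
from h import *
im=cv2.imread("pics/top0.png")
c=cv2.resize(im[205:285,185:335],None,fx=5.3,fy=5.3,interpolation=cv2.INTER_CUBIC)
d=cv2.resize(im[205:285,325:475],None,fx=5.3,fy=5.3,interpolation=cv2.INTER_CUBIC)
o=np.vstack([c,d])[:,:800]
cv2.imwrite("pics/crop.png",cv2.resize(o,(795,600)) if o.shape[0]>600 else o); print(o.shape)
sc=cv2.imread("pics/scene0.png")[100:360,180:460]
cv2.imwrite("pics/crops.png",cv2.resize(sc,(646,600),interpolation=cv2.INTER_CUBIC))
E
```

```text
(848, 795, 3)
```

View pics/crop.png

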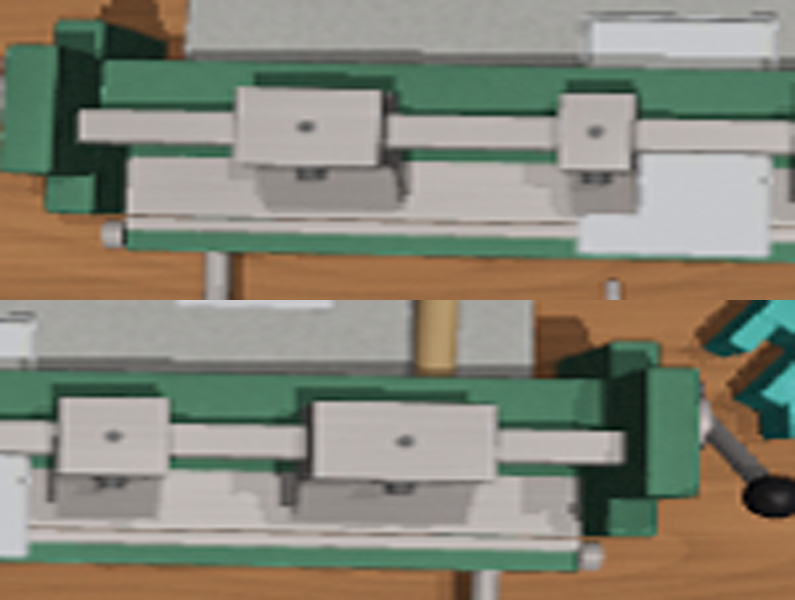

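View pics/crops.png

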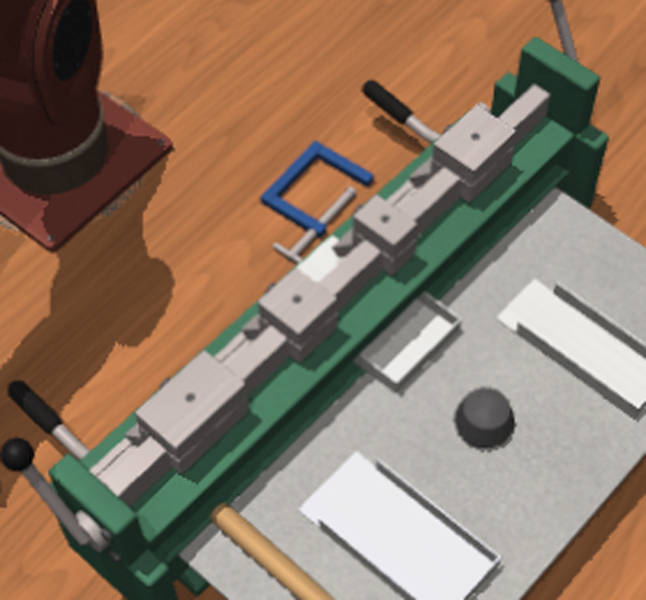

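The crops confirm it: in the top picture the fingers are A (u 229–257), B (290–305), C (336–357) and D (384–419). The pan's front flange spans u≈294–330 and its back wall top spans u≈296–331. I'll turn these into positions.

Run:
```python
from h import *
np.set_printoptions(precision=4,suppress=True)
def P(x,y): 
    return (185+x/5.3-.4,205+y/3.75-.4) if y<300 else (325+x/5.3-.4,205+(y-300)/3.75-.4)
F={'A':[(236,88),(382,92),(381,166),(234,161)],'B':[(559,94),(637,95),(635,172),(559,166)],'C':[(58,397),(169,398),(169,474),(58,472)],'D':[(313,402),(497,406),(496,482),(312,478)]}
for k,v in F.items():
    X=ray('top',[P(*p) for p in v],.22); print(k,X.mean(0),'w',np.linalg.norm(X[0]-X[1]),np.linalg.norm(X[3]-X[2]),'d',np.linalg.norm(X[0]-X[3]))
def s(l,pts,z):
    X=ray('top',[P(*p) for p in pts],z);print(l,X[:,:2].round(4).tolist(),np.linalg.norm(X[0]-X[-1]))
s('rail',[(78,126),(624,447)],.19)
s('flange front',[(578,252),(770,255)],.082)
s('backwall',[(589,20),(777,20)],.107)
s('rear pan L',[(3.8,3.8)],.1)
for n,(a,b,z) in {'L':((261.5,198),(283.5,203),.082),'R':((358.5,203),(387,206),.082)}.items():
    X=ray('top',[a,b],z);print(n,X)
print('handles',ray('top',[(169,250),(471,257)],.299))
print('dolly',ray('top',[(320,179)],.128))
```

```text
A [0.515  0.2267 0.22  ] w 0.08045072121784029 0.08081455052063745 d 0.05656984996645428
B [0.5081 0.0684 0.22  ] w 0.042617118512880935 0.041674037562735244 d 0.05556753716674186
C [ 0.5027 -0.072   0.22  ] w 0.06042188990869663 0.06026466073736227 d 0.05776194745332602
D [ 0.4944 -0.2299  0.22  ] w 0.10010923500005935 0.09982882044184785 d 0.058462055464785494
rail [[0.5201, 0.3623], [0.4897, -0.3564]] 0.7194189334051144
flange front [[0.4149, 0.0916], [0.4103, -0.0234]] 0.11512215268991308
backwall [[0.6093, 0.0803], [0.6071, -0.0314]] 0.11170540483051548
rear pan L [[0.6316, 0.4337]] 0.0
L [[0.6535 0.1919 0.082 ]
 [0.6358 0.1212 0.082 ]]
R [[ 0.6309 -0.1192  0.082 ]
 [ 0.6194 -0.2101  0.082 ]]
handles [[ 0.4816  0.4146  0.299 ]
 [ 0.4472 -0.4062  0.299 ]]
dolly [[0.7021 0.0017 0.128 ]]
```

The pan under the beam is about 114 mm wide outside, so it is pan100. The pan at the rear left is about 74 mm wide (pan60) and the one at rear right about 94 mm (pan80). D, the rightmost finger, is the finger100 it needs.

Positions along the beam from rail_mid (0.505, 0.003), with the brake yawed −2.4°:

| Part | y_b (mm) |
|---|---|
| Pan | 26.5 |
| A (80 mm) | +224 |
| B (40 mm) | +65.5 |
| C (60 mm) | −75 |
| D (100 mm) | −233 |

**Plan:** with the gripper closed, push C left, which also pushes B and A, until its right edge is at about +105. Then push D to +26.5. The tool's y axis will lie along the brake's x, so the body stays clear of the handle.

>>> jog_arm --pt "0 0 0 0 0 -35 0" --pt "0 0 0 0 0 -55 0" --pt "0 0 0 0 0 -50 0" --pt "0 0 -9 0 0 0 0" --pt "0 0 -9 0 0 0 0" --pt "0 0 -9 0 0 0 0" --pt "0 0 -9 0 0 0 0" --pt "0 0 -9 0 0 0 0" --force 20

```text
clock: 1.1
position: [0.1657, -0.6284, 0.362]
ee_rot: [[0.499, 0.867, -0.0], [0.867, -0.499, 0.001], [0.001, -0.001, -1.0]]
wrist_force: [0.3, -0.3, 0.4]
width: 0.0149
finger_force: 0.0
```

>>> jog_arm --pt "0 0 -9 0 0 0 0" --pt "0 0 -9 0 0 0 0" --pt "0 0 -9.8 0 0 0 0" --pt "0 0 0 0 0 0 0"

```text
clock: 1.6
position: [0.1656, -0.6284, 0.3621]
ee_rot: [[0.044, 0.999, -0.0], [0.999, -0.044, 0.001], [0.001, -0.0, -1.0]]
wrist_force: [-0.3, 0.7, 0.6]
width: 0.0001
finger_force: 0.0
```

```bash
cat >> h.py <<'E'
ex=np.array([.9991,-.0423,0]); ey=np.array([.0423,.9991,0]); M=np.array([.5049,.003,0])
def st(tgt=None):
    s=get_state(); p=s['position']; R=s['ee_rot']
    print('t',s['clock'],'pos',p.round(4),'brake x,y mm',(1e3*ex@(p-M)).round(1),(1e3*ey@(p-M)).round(1),'q',s['qpos'].round(2),'F',s['wrist_force'].round(1),'w',round(s['width'],4))
    Rd=np.c_[ey,ex,[0,0,-1]]; print('turn deg',np.degrees(cv2.Rodrigues(R.T@Rd)[0].ravel()).round(2))
    if tgt: print('tool shift mm',(1e3*R.T@(M+ex*tgt[0]+ey*tgt[1]+[0,0,tgt[2]]-p)).round(1))
E
python3 -c "
from h import *; st((0,-.142,.362))"
```

```text
t 1.6 pos [ 0.1656 -0.6284  0.3621] brake x,y mm -312.3 -645.2 q [ 1.33  0.31 -0.11  1.21  0.03  1.62  1.18] F [-0.3  0.7  0.6] w 0.0001
turn deg [-0.01 -0.05 -0.07]
tool shift mm [5.036e+02 3.117e+02 4.000e-01]
```

>>> jog_arm --pt "0 0 0 20 12 0 0" --pt "0 0 0 42 26 0 0" --pt "0 0 0 42 26 0 0" --pt "0 0 0 42 26 0 0" --pt "0 0 0 42 26 0 0" --pt "0 0 0 42 26 0 0" --pt "0 0 0 42 26 0 0" --pt "0 0 0 42 26 0 0"

```text
clock: 2.6
position: [0.3735, -0.3215, 0.3626]
ee_rot: [[0.047, 0.999, 0.0], [0.999, -0.047, -0.0], [-0.0, 0.0, -1.0]]
wrist_force: [0.8, -0.2, -0.1]
width: 0.0004
finger_force: 0.0
```

>>> jog_arm --pt "0 0 0 42 26 0 0" --pt "0 0 0 42 26 0 0" --pt "0 0 0 42 26 0 0" --pt "0 0 0 42 26 0 0" --pt "0 0 0 21 13 0 0" --pt "0 0 0 0 0 0 0"

```text
clock: 3.35
position: [0.4984, -0.137, 0.3624]
ee_rot: [[0.042, 0.999, -0.0], [0.999, -0.042, 0.001], [0.001, -0.0, -1.0]]
wrist_force: [-0.4, -0.3, -0.4]
width: 0.0005
finger_force: 0.0
```

```bash
python3 -c "
from h import *; st((0,-.142,.202))"
```

```text
t 3.35 pos [ 0.4984 -0.137   0.3624] brake x,y mm -0.5 -140.2 q [ 0.76  0.06 -0.61  1.52  0.03  1.57  0.12] F [-0.4 -0.3 -0.4] w 0.0005
turn deg [-0.01 -0.05 -0.01]
tool shift mm [ -1.9   0.5 160.4]
```

>>> jog_arm --pt "0 0 0 0 0 40 0" --pt "0 0 0 0 0 50 0" --pt "0 0 0 0 0 40 0" --pt "0 0 0 0 0 18 0" --pt "0 0 0 0 0 12 0" --pt "0 0 0 10 0 0 0" --pt "0 0 0 8 0 0 0" --pt "0 0 0 8 0 0 0"

```text
clock: 4.35
position: [0.4995, -0.1125, 0.2036]
ee_rot: [[0.042, 0.999, 0.002], [0.999, -0.042, -0.001], [-0.001, 0.002, -1.0]]
wrist_force: [-0.1, -2.6, 1.8]
width: 0.0003
finger_force: 0.6
```

>>> jog_arm --pt "0 0 0 8 0 0 0" --pt "0 0 0 8 0 0 0" --pt "0 0 0 8 0 0 0" --pt "0 0 0 8 0 0 0"

```text
clock: 4.85
position: [0.5008, -0.0824, 0.2036]
ee_rot: [[0.044, 0.999, 0.002], [0.999, -0.044, -0.002], [-0.002, 0.002, -1.0]]
wrist_force: [-0.2, -6.4, 4.7]
width: 0.0006
finger_force: 3.1
```

Run:
```python
from h import *; st((0,.0955,.202))
im=grab_frame('scene')[:,:,::-1]
cv2.imwrite("pics/p1.png",cv2.resize(im[100:360,180:460],(646,600),interpolation=cv2.INTER_CUBIC))
```

```text
t 4.85 pos [ 0.5008 -0.0824  0.2036] brake x,y mm -0.5 -85.5 q [ 0.7   0.1  -0.66  1.81  0.07  1.26 -0.02] F [-0.2 -6.4  4.7] w 0.0006
turn deg [ 0.11  0.14 -0.09]
tool shift mm [181.    0.2   1.2]
```

View pics/p1.png

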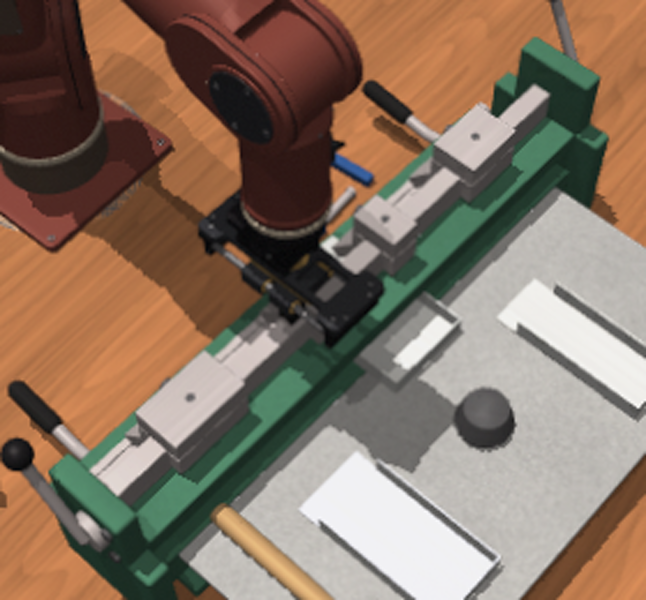

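The picture shows the gripper between C and D, pushing C left with about 6 N; the pan (crop 410,340) is untouched. I'll carry on.

>>> jog_arm --pt "0 0 0 10 0 0 0" --pt "0 0 0 10 0 0 0" --pt "0 0 0 10 0 0 0" --pt "0 0 0 10 0 0 0" --pt "0 0 0 10 0 0 0" --pt "0 0 0 10 0 0 0" --pt "0 0 0 10 0 0 0" --pt "0 0 0 10 0 0 0"

```text
clock: 5.9
position: [0.5042, -0.0036, 0.2036]
ee_rot: [[0.045, 0.999, 0.002], [0.999, -0.045, -0.004], [-0.003, 0.002, -1.0]]
wrist_force: [-1.1, -10.1, 6.3]
width: 0.0008
finger_force: 5.2
```

>>> jog_arm --pt "0 0 0 10 0 0 0" --pt "0 0 0 10 0 0 0" --pt "0 0 0 10 0 0 0" --pt "0 0 0 10 0 0 0" --pt "0 0 0 10 0 0 0" --pt "0 0 0 10 0 0 0"

```text
clock: 6.65
position: [0.5069, 0.0562, 0.2036]
ee_rot: [[0.045, 0.999, 0.002], [0.999, -0.045, -0.004], [-0.004, 0.002, -1.0]]
wrist_force: [0.7, -11.2, 7.4]
width: 0.0002
finger_force: 5.5
```

```bash
python3 -c "
from h import *; st((0,.0955,.202))"
```

```text
t 6.65 pos [0.5069 0.0562 0.2036] brake x,y mm -0.2 53.2 q [ 0.53  0.12 -0.77  1.8   0.09  1.26 -0.32] F [  0.7 -11.2   7.4] w 0.0002
turn deg [ 0.1   0.21 -0.16]
tool shift mm [42.3  0.1  1.4]
```

Then, once C is there, I'll back off and raise.

>>> jog_arm --pt "0 0 0 10 0 0 0" --pt "0 0 0 10 0 0 0" --pt "0 0 0 10 0 0 0" --pt "0 0 0 7 0 0 0" --pt "0 0 0 4 0 0 0" --pt "0 0 0 0 0 0 0" --pt "0 0 0 -10 0 0 0" --pt "0 0 0 -20 0 0 0"

```text
clock: 7.65
position: [0.5063, 0.0706, 0.2026]
ee_rot: [[0.04, 0.999, -0.0], [0.999, -0.04, 0.001], [0.001, -0.0, -1.0]]
wrist_force: [0.5, -0.8, 0.4]
width: 0.0003
finger_force: 0.0
```

>>> jog_arm --pt "0 0 0 0 0 -40 0" --pt "0 0 0 0 0 -50 0" --pt "0 0 0 0 0 -40 0" --pt "0 0 0 -40 0 0 0" --pt "0 0 0 -50 0 0 0" --pt "0 0 0 -50 0 0 0" --pt "0 0 0 -50 0 0 0" --pt "0 0 0 -50 0 0 0"

```text
clock: 8.65
position: [0.4962, -0.1711, 0.3326]
ee_rot: [[0.042, 0.999, 0.0], [0.999, -0.042, 0.001], [0.001, 0.0, -1.0]]
wrist_force: [0.7, -0.8, -0.2]
width: 0.0003
finger_force: 0.0
```

>>> jog_arm --pt "0 0 0 -50 0 0 0" --pt "0 0 0 -50 0 0 0" --pt "0 0 0 -35 0 0 0" --pt "0 0 0 0 0 0 0"

```text
clock: 9.15
position: [0.4896, -0.3078, 0.3315]
ee_rot: [[0.047, 0.999, -0.001], [0.999, -0.047, 0.001], [0.001, -0.001, -1.0]]
wrist_force: [0.3, 1.0, -0.4]
width: 0.0003
finger_force: 0.0
```

Run:
```python
from h import *; st((0,-.317,.202))
im=grab_frame('top')[:,:,::-1]; cv2.imwrite("pics/t1.png",im)
cv2.imwrite("pics/t1c.png",cv2.resize(im[190:280,185:335],(800,480),interpolation=cv2.INTER_CUBIC))
```

```text
t 9.15 pos [ 0.4896 -0.3078  0.3315] brake x,y mm -2.1 -311.1 q [ 0.88  0.19 -0.47  1.44  0.08  1.53  0.37] F [ 0.3  1.  -0.4] w 0.0003
turn deg [-0.07 -0.07 -0.25]
tool shift mm [ -6.    2.3 129.5]
```

View pics/t1c.png

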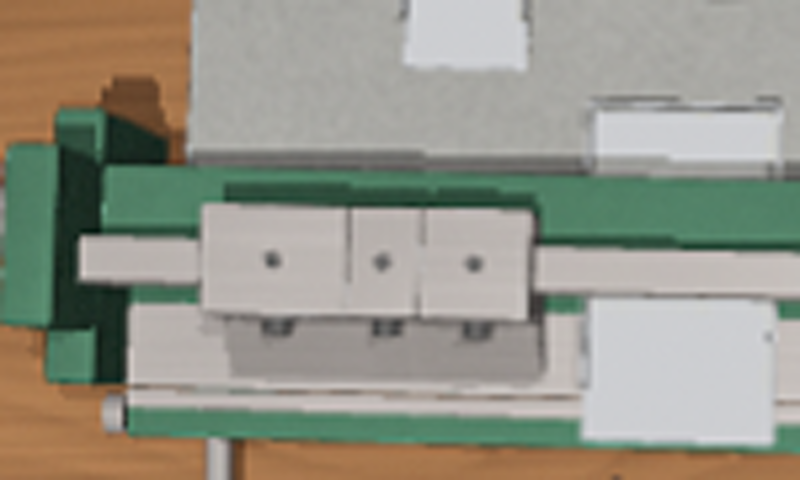

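A, B and C now sit together to the left, with their right edge at crop x≈535. The pan spans x≈582–778 and is clear and unmoved. Next I'll go down to the right of D.

>>> jog_arm --pt "0 0 0 -5 2 0 0" --pt "0 0 0 0 0 35 0" --pt "0 0 0 0 0 45 0" --pt "0 0 0 0 0 30 0" --pt "0 0 0 0 0 13 0" --pt "0 0 0 0 0 6 0" --pt "0 0 0 10 0 0 0" --pt "0 0 0 10 0 0 0"

```text
clock: 10.2
position: [0.4941, -0.2897, 0.2048]
ee_rot: [[0.042, 0.999, 0.002], [0.999, -0.042, -0.001], [-0.001, 0.002, -1.0]]
wrist_force: [-0.5, -6.0, -0.9]
width: 0.0
finger_force: 2.6
```

>>> jog_arm --pt "0 0 0 8 0 0 0" --pt "0 0 0 8 0 0 0" --pt "0 0 0 8 0 0 0" --pt "0 0 0 10 0 0 0" --pt "0 0 0 10 0 0 0" --pt "0 0 0 10 0 0 0" --pt "0 0 0 10 0 0 0" --pt "0 0 0 10 0 0 0"

```text
clock: 11.2
position: [0.4968, -0.217, 0.2047]
ee_rot: [[0.043, 0.999, 0.002], [0.999, -0.043, -0.002], [-0.002, 0.002, -1.0]]
wrist_force: [0.0, -5.6, 3.5]
width: 0.0005
finger_force: 3.0
```

```bash
python3 -c "
from h import *; st((0,-.033,.202))"
```

```text
t 11.2 pos [ 0.4968 -0.217   0.2047] brake x,y mm 1.2 -220.2 q [ 0.81  0.16 -0.53  1.73  0.09  1.27  0.21] F [ 0.  -5.6  3.5] w 0.0005
turn deg [ 0.1   0.14 -0.07]
tool shift mm [187.2  -1.5   2.3]
```

>>> jog_arm --pt "0 0 0 10 0 0 0" --pt "0 0 0 10 0 0 0" --pt "0 0 0 10 0 0 0" --pt "0 0 0 10 0 0 0" --pt "0 0 0 10 0 0 0" --pt "0 0 0 10 0 0 0" --pt "0 0 0 10 0 0 0" --pt "0 0 0 10 0 0 0"

```text
clock: 12.2
position: [0.5002, -0.1371, 0.2047]
ee_rot: [[0.044, 0.999, 0.002], [0.999, -0.044, -0.002], [-0.002, 0.002, -1.0]]
wrist_force: [-0.2, -6.1, 3.2]
width: 0.0002
finger_force: 3.2
```

>>> jog_arm --pt "0 0 0 10 0 0 0" --pt "0 0 0 10 0 0 0" --pt "0 0 0 10 0 0 0" --pt "0 0 0 10 0 0 0" --pt "0 0 0 10 0 0 0" --pt "0 0 0 10 0 0 0" --pt "0 0 0 8 0 0 0" --pt "0 0 0 5 0 0 0"

```text
clock: 13.2
position: [0.5034, -0.0641, 0.2047]
ee_rot: [[0.043, 0.999, 0.002], [0.999, -0.043, -0.002], [-0.002, 0.002, -1.0]]
wrist_force: [-0.5, -6.9, 5.3]
width: 0.0004
finger_force: 3.4
```

>>> jog_arm --pt "0 0 0 3 0 0 0" --pt "0 0 0 0 0 0 0"

```text
clock: 13.45
position: [0.5035, -0.0609, 0.2046]
ee_rot: [[0.043, 0.999, 0.002], [0.999, -0.043, -0.002], [-0.002, 0.002, -1.0]]
wrist_force: [-0.3, -4.9, 3.9]
width: 0.0006
finger_force: 2.4
```

Run:
```python
from h import *; st((0,-.033,.202))
im=grab_frame('top')[:,:,::-1]; cv2.imwrite("pics/t2.png",im)
cv2.imwrite("pics/t2c.png",cv2.resize(im[190:280,225:375],(800,480),interpolation=cv2.INTER_CUBIC))
```

```text
t 13.45 pos [ 0.5035 -0.0609  0.2046] brake x,y mm 1.3 -63.9 q [ 0.65  0.1  -0.65  1.8   0.06  1.26 -0.06] F [-0.3 -4.9  3.9] w 0.0006
turn deg [ 0.1   0.1  -0.03]
tool shift mm [30.9 -1.3  2.5]
```

View pics/t2c.png

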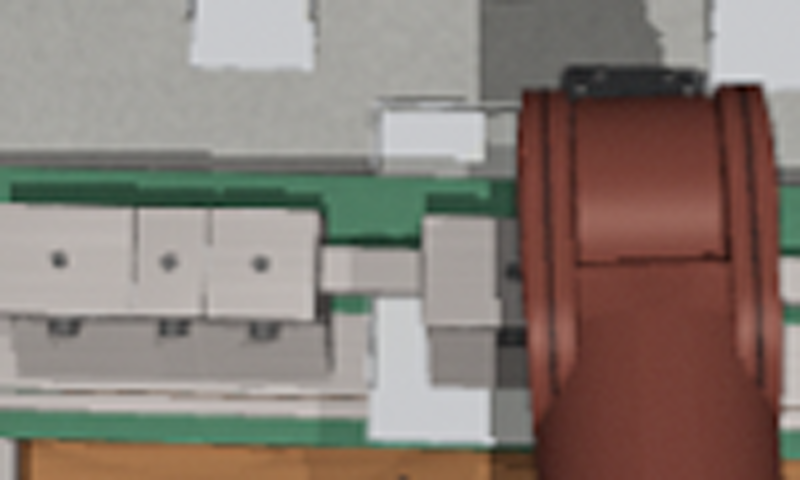

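D's left cap edge is at crop x≈424. The pan's left edge runs from (369,440) at the flange to (379,105) at the back wall. I'll check how far is left to go.

Run:
```python
from h import *
def yb(im0u,pts,z): 
    X=ray('top',[(im0u+x/5.333-.4,190+y/5.333-.4) for x,y in pts],z)-M; return (1e3*X@ey).round(1)
print('D left',yb(225,[(423.5,215),(424,325)],.22))
print('C right',yb(225,[(320,212),(319,320)],.22))
print('pan left t2',yb(225,[(369,438)],.082),yb(225,[(379,103)],.107))
print('pan t1 L,R flange',yb(185,[(582,440),(774,442)],.082),'back',yb(185,[(591,103),(781,103)],.107))
# gradient profiles, raw rows
a=cv2.imread('pics/t1.png',0).astype(float)
for v in (208,209,210,265,268,270): print(v,a[v,288:336].astype(int).tolist())
```

```text
D left [46.9 45. ]
C right [103.2 102. ]
pan left t2 [84.3] [82.]
pan t1 L,R flange [ 84.5 -29.9] back [ 82.7 -29.4]
208 [165, 166, 165, 166, 166, 167, 168, 158, 143, 143, 140, 127, 125, 123, 124, 124, 122, 124, 126, 125, 127, 126, 126, 124, 147, 170, 168, 166, 165, 167, 166, 168, 172, 171, 168, 167, 168, 171, 156, 126, 125, 125, 123, 148, 173, 169, 167, 168]
209 [168, 168, 168, 167, 167, 169, 173, 177, 164, 150, 149, 146, 147, 147, 146, 158, 173, 172, 173, 173, 174, 166, 151, 150, 157, 164, 173, 185, 184, 185, 184, 186, 179, 168, 167, 167, 167, 168, 163, 153, 154, 154, 143, 145, 171, 170, 168, 168]
210 [171, 170, 170, 168, 167, 164, 162, 159, 155, 163, 144, 146, 150, 154, 154, 157, 163, 162, 163, 155, 143, 138, 131, 131, 129, 129, 135, 142, 143, 143, 136, 124, 119, 110, 110, 111, 110, 121, 134, 133, 133, 133, 152, 170, 167, 169, 170, 169]
265 [178, 177, 178, 179, 180, 184, 197, 206, 206, 206, 206, 206, 206, 206, 205, 205, 206, 206, 206, 205, 206, 206, 206, 206, 205, 205, 206, 206, 206, 206, 205, 206, 206, 206, 205, 206, 206, 206, 205, 206, 207, 194, 157, 142, 155, 154, 154, 155]
268 [142, 143, 149, 155, 154, 161, 188, 207, 206, 205, 206, 206, 205, 205, 205, 206, 205, 205, 206, 205, 205, 205, 205, 206, 206, 206, 206, 206, 206, 205, 205, 206, 206, 206, 206, 206, 206, 205, 205, 206, 206, 201, 193, 198, 199, 200, 200, 200]
270 [114, 115, 114, 113, 110, 138, 188, 208, 206, 206, 206, 206, 206, 206, 206, 206, 206, 206, 206, 205, 206, 206, 206, 206, 205, 206, 206, 205, 206, 205, 206, 206, 205, 206, 205, 205, 205, 206, 206, 206, 207, 194, 149, 117, 120, 120, 118, 118]
```

The pan's centre is at y_b≈27.0 and D's at ≈−4.2, so D has about 31 mm left to go.

>>> jog_arm --pt "0 0 0 8 0 0 0" --pt "0 0 0 8 0 0 0" --pt "0 0 0 6 0 0 0" --pt "0 0 0 4 0 0 0" --pt "0 0 0 3 0 0 0" --pt "0 0 0 2 0 0 0" --pt "0 0 0 0 0 0 0"

```text
clock: 14.38
position: [0.5047, -0.0301, 0.2043]
ee_rot: [[0.043, 0.999, 0.001], [0.999, -0.043, -0.002], [-0.002, 0.001, -1.0]]
wrist_force: [-0.2, -5.5, 5.0]
width: 0.0005
finger_force: 2.9
```

```bash
python3 -c "
from h import *; st((0,-.0325,.202))"
```

```text
t 14.375 pos [ 0.5047 -0.0301  0.2043] brake x,y mm 1.2 -33.1 q [ 0.62  0.1  -0.68  1.81  0.07  1.26 -0.12] F [-0.2 -5.5  5. ] w 0.0005
turn deg [ 0.07  0.09 -0.05]
tool shift mm [ 0.6 -1.2  2.3]
```

Now I'll back off, raise and move aside to look.

>>> jog_arm --pt "0 0 0 -10 0 0 0" --pt "0 0 0 -20 0 0 0" --pt "0 0 0 0 0 -40 0" --pt "0 0 0 0 0 -50 0" --pt "0 0 0 0 0 -40 0" --pt "0 0 0 -40 0 0 0" --pt "0 0 0 -50 0 0 0" --pt "0 0 0 -50 0 0 0"

```text
clock: 15.38
position: [0.4969, -0.2001, 0.3335]
ee_rot: [[0.041, 0.999, -0.0], [0.999, -0.041, 0.001], [0.001, -0.0, -1.0]]
wrist_force: [0.4, -0.3, 0.5]
width: 0.0005
finger_force: 0.0
```

>>> jog_arm --pt "0 0 0 -50 0 0 0" --pt "0 0 0 -40 0 0 0" --pt "0 0 0 0 0 0 0"

```text
clock: 15.75
position: [0.492, -0.2925, 0.3323]
ee_rot: [[0.047, 0.999, -0.002], [0.999, -0.047, 0.001], [0.001, -0.002, -1.0]]
wrist_force: [0.4, 0.4, -0.2]
width: 0.0005
finger_force: 0.0
```

Run:
```python
from h import *; st()
im=grab_frame('top')[:,:,::-1]; cv2.imwrite("pics/t3.png",im)
cv2.imwrite("pics/t3c.png",cv2.resize(im[190:280,225:375],(800,480),interpolation=cv2.INTER_CUBIC))
```

```text
t 15.75 pos [ 0.492  -0.2925  0.3323] brake x,y mm -0.4 -295.8 q [ 0.86  0.17 -0.46  1.46  0.08  1.53  0.35] F [ 0.4  0.4 -0.2] w 0.0005
turn deg [-0.1  -0.07 -0.3 ]
```

View pics/t3c.png

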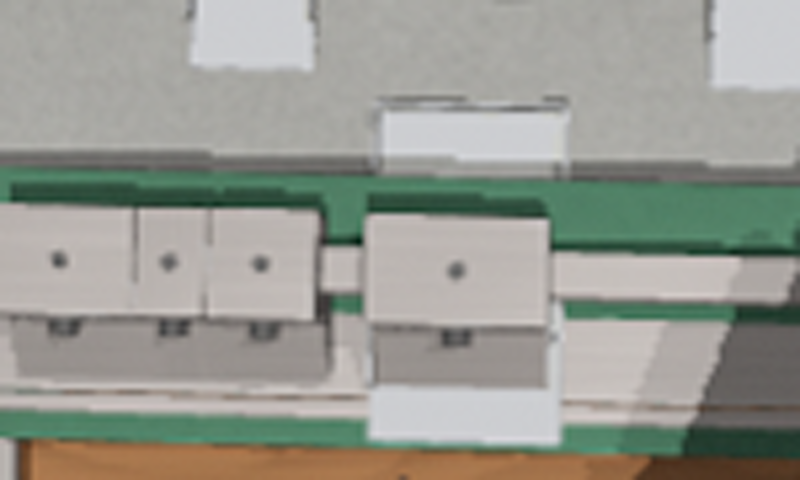

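Finger100's cap spans crop x≈365–549 and its nose ≈373–547. The pan flange spans ≈368–561 and its back wall ≈378–569. I'll compare the centres.

Run:
```python
from h import *
def yb(pts,z): 
    X=ray('top',[(225+x/5.333-.4,190+y/5.333-.4) for x,y in pts],z)-M; r=1e3*X@ey; return r.round(1),r.mean().round(1)
print('cap',yb([(366,213),(550,217)],.22),yb([(364,322),(548,326)],.22))
print('nose',yb([(373,386),(548,386)],.117))
print('flange',yb([(368,440),(561,443)],.082),'back',yb([(378,103),(569,103)],.107))
print('C',yb([(319,320)],.22)[0])
im=cv2.imread('pics/t3.png',0)
for v in (259,261,262): print(im[v,288:336].tolist())
a,b,d=(cv2.imread(f'pics/{n}.png').astype(int) for n in('top0','t3','t3'))
d=abs(a-b).sum(2)[125:225,222:425]; print('rear changes px',(d>120).sum())
s=grab_frame('scene')[:,:,::-1]; cv2.imwrite('pics/s3.png',cv2.resize(s[150:330,260:420],(711,600*4//3)[:2] if 0 else (533,600),interpolation=cv2.INTER_CUBIC))
```

```text
cap (array([ 78.1, -21.7]), np.float64(28.2)) (array([ 77.6, -22. ]), np.float64(27.8))
nose (array([ 80. , -21.8]), np.float64(29.1))
flange (array([ 84.9, -30.1]), np.float64(27.4)) back (array([ 82.6, -30.2]), np.float64(26.2))
C [102.]
[194, 191, 192, 184, 171, 187, 178, 125, 149, 148, 147, 147, 148, 146, 146, 147, 146, 146, 146, 145, 147, 146, 146, 146, 146, 147, 148, 147, 148, 148, 148, 148, 149, 148, 148, 149, 150, 149, 147, 172, 201, 200, 188, 190, 192, 192, 192, 192]
[190, 189, 190, 191, 184, 175, 163, 129, 144, 143, 143, 143, 141, 142, 144, 143, 143, 144, 143, 143, 143, 143, 143, 142, 143, 143, 143, 143, 145, 144, 145, 145, 146, 145, 145, 146, 146, 145, 145, 170, 200, 197, 185, 190, 191, 191, 190, 191]
[192, 192, 192, 192, 185, 168, 156, 163, 187, 186, 186, 186, 186, 180, 171, 172, 172, 171, 171, 172, 172, 171, 171, 172, 171, 166, 157, 158, 158, 159, 158, 157, 158, 159, 159, 159, 159, 158, 152, 168, 200, 197, 187, 193, 192, 193, 193, 194]
rear changes px 1367
```

View pics/s3.png

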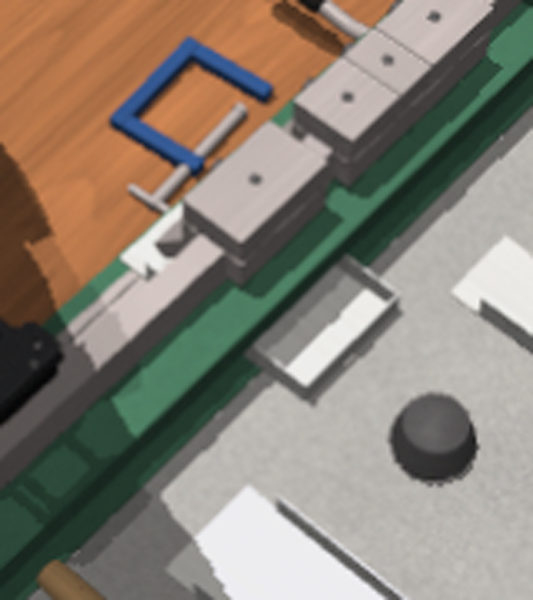

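The two views agree. Finger100's centre is at y_b≈27–28 and the pan's at ≈27, which leaves about 4–6 mm to each side wall. Finger60, the nearest of the others, has its edge at y_b≈102, clear of the pan's edge at ≈84. The pan, the C-clamp (crop 190,110) and the dolly (430,440) look unmoved, and the arm is clear.

```bash
python3 -c "
from cell import arm; print(arm.sign_off())"
```

```text
the job is handed in; nothing more can be done
None
```

The job is handed in at about 16 s: finger100 hangs between the side walls of pan100 with roughly 4–6 mm to spare each side, and the other three fingers are slid to the left, at least about 18 mm clear of the pan.

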